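Shim the low corner of a marking-out plate until its level reads centred

ROBOT

A 6-joint arm with a two-finger parallel gripper is mounted at the origin on the work surface. World frame = base frame: x ahead of the robot, y to its left, z up, the work surface at z = 0. Lengths are in m, angles in rad, forces in N, time in s.
With the tool pointing down it reaches from about 0.3 to 0.775 m from the base axis. Payload 14.6 kg.
Tool frame: the origin (TCP) lies at the very end of the fingers, on their centre line; the grasp point (between the pads) lies 19 mm behind it; y points along the fingers, z is the direction in which the jaws open and shut, and the axes are right-handed (so a half turn about y gives the same grasp; the last joint's range is limited). The gripper opens to 94 mm and grips with 3 to 60 N. Pads are 16 mm wide; open, the fingers measure 119 mm over their backs; the gripper's body (75 mm by 177 mm) begins 78 mm behind the grasp point.
Start: joints at [-1.354, 0.3, 1.521, -0, 1.321, -0.067], TCP at [0.154, -0.528, 0.205] pointing down, gripper open.
Joint ranges: [-3.03, 3.03], [-0.79, 2.21], [0.23, 2.52], [-1.04, 4.18], [0, 3.07], [-2.55, 2.55]. Speed limits (rad/s): [2.22, 2.22, 2.57, 3.14, 3.14, 3.14].

INTERFACE

Orientations are given as [roll, pitch, yaw] about the fixed x, y, z axes, in that order (R = Rz(yaw) Ry(pitch) Rx(roll)).
In Python, from station import get_obs, camera, hand_in, masks_of gives the robot as it stands.
- The arm moves only by the shell command python3 -m jog 'ROWS' [FORCE]. ROWS is text: rows parted by semicolons, each of 7 numbers parted by spaces: the shift along the world's x, y, z in mm, then the turn, a rotation vector about the world's x, y, z in degrees, then the closure, from 0 (fully open) to 1 (shut). A call has 1 to 10 rows; each row is the pose to reach, as a shift and turn from the pose measured when the call began; what a row does not reach only later rows make up. A row lasts 1/12 s, in which the tool goes at most 41.7 mm and 7.16 degrees, less where a joint would pass 70% of its speed; a pose out of reach is approached as far as the arm can. A call with a gripper value outside its range is refused whole. The fingers move at their own pace and stop on an object; FORCE is the grip in N (left out, the last holds). Time passes only in rows, so rows that repeat a pose let the fingers close. It gives the time, the measured TCP pose, the force and the opening at its end, in the units of the state.
- get_obs(): the state, without advancing time (a new reading comes with each control period).
- camera(name): name is "scene" or "side" or "wrist"; returns a dict with "img" (400x640x3 uint8, red, green, blue), "range_z" (400x640 float32, m along the optical axis (not along the pixel's ray), 0 where there is no reading), "fx", "fy", "cx", "cy" (pixels), "rvec" (rotation vector, rad) and "tvec" (3), from world to camera coordinates, as OpenCV has them. Camera axes: x right, y down, z forward; pixel columns grow to the right and rows downward; lengths in m; the calibration is good to about 2 mm. A picture is of the moment at which its call begins.
- hand_in(): hands the job in, once; it reports no verdict.
Trained networks look in the newest picture that a camera, given by its name, has taken for a name from the list of things; names that differ only in an ending like _2 or _b are one class to them, and where a whole thing is asked for, a point or a joint stands for the part that bears it (a point fixed in the world has none). Each returns a list of dicts, best first, with "conf" (0 to 1); they miss things now and then, are a little off and sometimes report something else, mostly with a low value. They report only what shows in the picture. A call takes as long as a camera call. They do not tell look-alikes from the thing itself.
- masks_of(thing, camera): "mask" (400x640 bool, what is visible of it) and "extent" ([left, top, right, bottom] in pixels, round what is visible of it).
The state is a dict: "time_s": time; "qpos": joint angles; "joint_vel": joint speeds; "tau": joint torques, N m; "ee_pos": TCP position; "eef_rot": TCP orientation; "force": force on the tool from outside, world axes, zero at the start; "moment": the same for the moment, N m; "grip_width": finger opening in m.
Only numpy, scipy, OpenCV 4.12 (cv2) and the standard library are available. Lean on these libraries where they do the work, as an engineer would, in place of code of your own. Each camera call takes 0.05 s, during which the arm holds its last target.

TASK

Level the steel marking-out plate: pick up the wooden wedge shim by its red block, set it flat on the bench with its thin end just under the plate's low corner, then push it in gently until the bubble rests between the two black lines of the level on the plate, without driving the corner up so far that the bubble runs out past the line nearest the low corner. Let go and leave the shim in place carrying the corner; do not touch, lift or press the plate or the level yourself, and leave the copper bowl, the copper cone and the hammer where they are.

Things in the scene. Friction and masses are not known exactly. Their poses are not given: they have to be found in the camera images.
- shim_grip (a point): Centre of the red block (24 mm long x, 30 mm wide y, 45 mm high) of the loose wedge shim, half-way up: 22.5 mm over its flat underside. x points along the shim to its thin end, z up. The pale wooden wedge, also 30 mm wide, runs from the block's front face, 12 mm ahead, to the thin end, 117 mm ahead; its top falls evenly from 19.5 to 2 mm (1 in 6). 130 g more or less.
- shim_tip (a point): Middle of the thin end of the wedge shim, on its underside (bench level when it lies flat); x points out of the thin end, away from the red block.
- corner (a point): Top face of the plate (14 mm brass screw head there) right above the round brass foot (18 mm) under its low corner. x points inwards along the diagonal, the way to push the shim; z up. The bare corner stands 16 mm further out. The foot's lowest point is 17 mm below this point: 5 to 9 mm over the bench at the start (varies), 12 to 16 mm when the plate is level.
- plate_mid (a point): Middle of the top of the steel plate, 200 mm square, 12 mm thick, one corner towards the robot, 125 mm inwards of corner; x inwards. It rocks on two pivots 155 mm inwards of corner, rests on a stop when low, and 5 to 8 N at the corner lift it. Beneath, the way is free for 100 mm inwards of the corner's foot, 30 mm to each side. Its top is 22 to 33 mm over the bench.
- vial (a point): Middle of the top of the grey level (130 mm long, 26 wide, 30 high) fixed on the plate along the diagonal; its near end lies 65 mm inwards of corner. x inwards. On top is a green window with two black lines across it, 12.5 mm either side of this point.
- bubble (a joint): Place (m) of the 16 mm long pale bubble along the level: 0 is centred, positive away from the low corner. About +0.022 at the start; it runs to the high end, 0.5 mm for each milliradian of tilt, so about 0.5 mm for each mm the shim goes in once it lifts. Wholly between the black lines is within 3.5 mm of 0.
- bowl_mid (a point): Middle of a loose copper bowl, 100 mm across and 45 mm high; a bystander.
- cone_cup_mid (a point): Middle of a loose copper cone, 80 mm across at the foot and 118 mm high; a bystander.
- hammer_mid (a point): Middle of a loose hammer, 240 mm long, lying on the bench; a bystander.
There are look-alikes about, which are no part of the job. Leave any green or yellow look-alike of the part that bears shim_grip alone.

How it is judged:
On the way:
1. the shim's thin end is under the low corner, the shim flat, while the plate is still low (x of shim_tip in the frame of corner between 0 and 0.07 m and y of shim_tip in the frame of corner between -0.02 and 0.02 m and angle between shim_grip's own z axis and vertical below 0.12 rad and value of joint bubble above 0.006 m), for 0.1 s.
At the end, for the whole second after the job is handed in: The bubble rests between the black lines (within 3.5 mm of the middle) and does not move; the shim lies flat on the bench under the low corner, carrying it, let go (value of joint bubble between -0.0035 and 0.0035 m and velocity of joint bubble between -0.002 and 0.002 m/s and x of shim_tip in the frame of corner between 0.03 and 0.12 m and y of shim_tip in the frame of corner between -0.03 and 0.03 m and angle between shim_grip's own z axis and vertical below 0.06 rad and height (world z) of shim_grip below 0.027 m); the robot touches nothing.
It fails at once if the shim is forced against the plate with more than 25 N (contact force between shim and plate above 25 N).
It fails at once if the robot touches the plate or the level (contact force between any of the fingers, the arm and plate above 2 N).
It fails at once if the corner is driven up too far: the bubble runs out past the near line (value of joint bubble below -0.01 m).
It fails at once if a bystander is disturbed (distance of any of bowl_mid, cone_cup_mid, hammer_mid from where it was at the start of the episode above 0.03 m).
It also fails if it takes over 51 s, if anything falls off the work surface, if the arm or the gripper's body presses on something with over 40 N, if the wrist force passes 120 N, or if a joint passes its speed limit or range.

## Working session

There is one attempt and no reset: what is moved stays moved. The work goes in short steps, Python scripts to look and compute and a shell command to move; the robot and the scene stay as the last step left them, time stands still between calls to the robot, and variables do not carry over. Pictures are saved under pics/ and viewed, and the job is handed in when it is done.

```bash
mkdir -p pics; ls; cat > h.py <<'E'
import numpy as np, cv2
from station import get_obs, camera, masks_of
def snap(n,f):
    c=camera(n); cv2.imwrite(f'pics/{f}.png',c['img'][:,:,::-1]); return c
def world(c,us,vs,z=None):
    us=np.asarray(us);vs=np.asarray(vs)
    Z=c['range_z'][vs.astype(int),us.astype(int)] if z is None else z
    p=np.stack([(us-c['cx'])/c['fx']*Z,(vs-c['cy'])/c['fy']*Z,Z],-1)
    R=cv2.Rodrigues(np.asarray(c['rvec'],float))[0]
    return (p-np.asarray(c['tvec']).ravel())@R
def onplane(c,us,vs,h):
    us=np.asarray(us,float);vs=np.asarray(vs,float)
    R=cv2.Rodrigues(np.asarray(c['rvec'],float))[0];t=np.asarray(c['tvec'],float).ravel()
    d=np.stack([(us-c['cx'])/c['fx'],(vs-c['cy'])/c['fy'],np.ones_like(us)],-1)@R
    o=-R.T@t
    return o+d*((h-o[2])/d[...,2])[...,None]
E
python3 - <<'E'
from h import *
print(get_obs())
for n in ("scene","side","wrist"):
    c=snap(n,n+'0')
    for t in ("shim_grip","vial","plate_mid","corner"):
        try:
            for m in masks_of(t,n):
                v,u=np.nonzero(m['mask']); print(n,t,round(m['conf'],2),np.round(m['extent']),len(u), np.median(world(c,u,v),0).round(3))
        except Exception as e: print(n,t,e)
E
```

```text
pics
{'time_s': 0.0, 'qpos': array([-1.35360982e+00,  3.00500918e-01,  1.52156595e+00, -1.54782282e-05,
        1.32070753e+00, -6.65750485e-02]), 'joint_vel': array([-0.00031985, -0.00033533, -0.00017175,  0.00165734, -0.00028774,
       -0.00109416]), 'tau': array([ 3.26698946e-04, -5.31817102e+01, -3.52729797e+01,  7.08591565e-02,
        2.44798040e-02, -9.96976155e-05]), 'ee_pos': array([ 0.1539332 , -0.52774907,  0.20487638]), 'eef_rot': array([-1.57197645e+00,  6.36575654e-05, -2.85782730e+00]), 'force': array([-0.27081433,  0.26921988,  0.12439861]), 'moment': array([-0.04779907, -0.01730643, -0.01571403]), 'grip_width': 0.09391983999956685}
scene shim_grip 0.86 [408. 140. 448. 167.] 360 [0.495 0.426 0.012]
scene shim_grip 0.69 [344. 162. 368. 193.] 288 [0.542 0.157 0.014]
scene shim_grip 0.57 [382. 152. 399. 188.] 376 [0.523 0.283 0.013]
scene shim_grip 0.48 [195. 177. 225. 206.] 668 [ 0.473 -0.31   0.025]
scene vial 0.57 [313. 212. 393. 285.] 4195 [0.8   0.076 0.029]
scene plate_mid 0.78 [312. 211. 393. 288.] 4152 [0.8   0.075 0.029]
scene corner 0.61 [311. 212. 392. 286.] 4191 [0.799 0.076 0.029]
side shim_grip 0.67 [262. 268. 304. 307.] 666 [0.516 0.291 0.013]
side shim_grip 0.63 [228. 168. 305. 227.] 3261 [0.773 0.097 0.028]
side shim_grip 0.6 [306. 230. 324. 283.] 522 [0.527 0.166 0.013]
side vial 0.55 [226. 166. 304. 223.] 3149 [0.774 0.097 0.029]
side plate_mid 0.89 [225. 167. 305. 224.] 3175 [0.773 0.098 0.028]
side corner 0.7 [226. 165. 308. 222.] 3191 [0.773 0.097 0.028]
```

View pics/scene0.png

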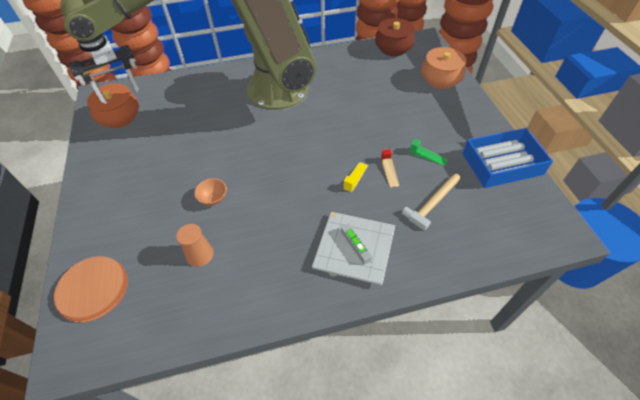

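View pics/side0.png

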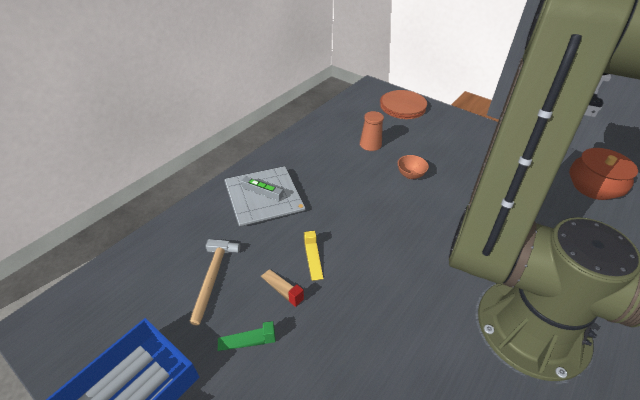

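```bash
python3 - <<'E'
from h import *
a=cv2.imread('pics/scene0.png')[125:295,300:460]; cv2.imwrite('pics/scene0c.png',cv2.resize(a,None,fx=3.5,fy=3.5,interpolation=cv2.INTER_CUBIC)[:600])
a=cv2.imread('pics/side0.png')[150:320,200:350]; cv2.imwrite('pics/side0c.png',cv2.resize(a,None,fx=3.5,fy=3.5,interpolation=cv2.INTER_CUBIC)[:600])
E
```

```text
(no output)
```

View pics/scene0c.png

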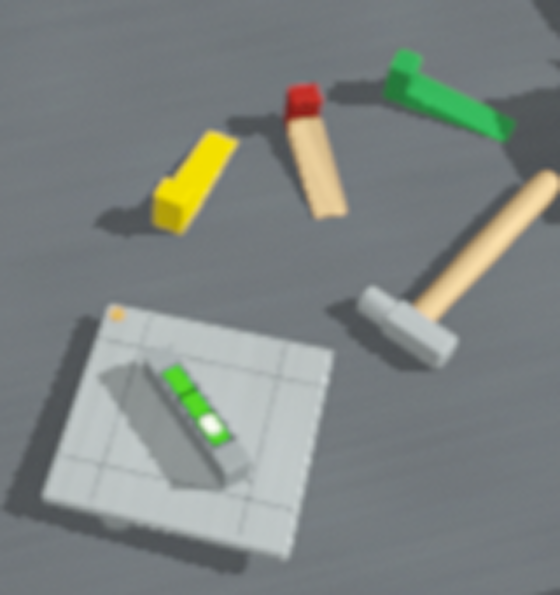

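View pics/side0c.png

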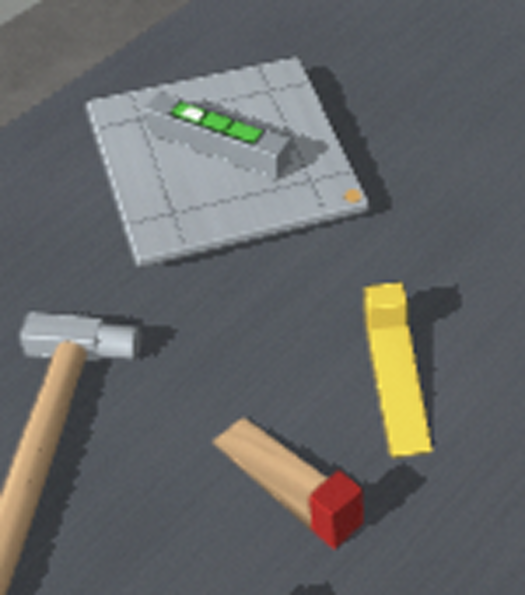

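The scene view shows the red block at (387,156), its wedge pointing down to (393,187), the brass screw of the low corner at (333,215) (in side at (301,206)), and the bubble at the far end. The yellow look-alike lies near the path.

```bash
python3 - <<'E'
from h import *
for n in ("scene","side"):
    c=snap(n,n+'1'); hsv=cv2.cvtColor(c['img'],cv2.COLOR_RGB2HSV).astype(int); H,S,V=hsv[...,0],hsv[...,1],hsv[...,2]
    box=np.zeros(H.shape,bool)
    if n=='scene': box[130:300,300:460]=1
    else: box[160:310,200:330]=1
    def rep(name,m):
        m=m&box&(c['range_z']>0); v,u=np.nonzero(m)
        if len(u)==0: print(n,name,0);return None
        p=world(c,u,v); print(n,name,len(u),'px',u.mean().round(1),v.mean().round(1),'med',np.median(p,0).round(4),'p5',np.percentile(p,5,axis=0).round(3),'p95',np.percentile(p,95,axis=0).round(3)); return p
    red=rep('red',((H<5)|(H>174))&(S>150)&(V>60))
    wood=rep('wood',(H>8)&(H<20)&(S>60)&(S<150)&(V>120)&(((np.arange(640)[None]<402)&(np.arange(400)[:,None]<192)&(np.arange(640)[None]>375)) if n=='scene' else (np.arange(400)[:,None]>265)))
    for q,nm in((red,'redtop'),):
        t=q[q[:,2]>np.percentile(q[:,2],95)-.006]; print(nm,len(t),t.mean(0).round(4), t.min(0).round(3),t.max(0).round(3))
    r=cv2.minAreaRect(wood[:,:2].astype(np.float32)*1000); print('woodrect',r, cv2.boxPoints(r).round(0).tolist())
    yel=rep('yel',(H>=22)&(H<33)&(S>150)&(V>100))
    r=cv2.minAreaRect(yel[:,:2].astype(np.float32)*1000); print('yelrect',cv2.boxPoints(r).round(0).tolist())
    rep('screw',(H>5)&(H<22)&(S>100)&(V>100)&(((np.arange(640)[None]<345)&(np.arange(400)[:,None]>205)&(np.arange(400)[:,None]<225)) if n=='scene' else ((np.arange(400)[:,None]<215)&(np.arange(400)[:,None]>195)&(np.arange(640)[None]>290))))
    g=rep('green',(H>45)&(H<75)&(S>120)&((np.arange(400)[:,None]>220) if n=='scene' else (np.arange(400)[:,None]<205)))
    m=masks_of('plate_mid',n)[0]['mask']; v,u=np.nonzero(m&(c['range_z']>0)); p=world(c,u,v)
    s=p[(p[:,2]>.015)&(p[:,2]<.04)]; 
    r=cv2.minAreaRect(s[:,:2].astype(np.float32)*1000); print('plate',r,cv2.boxPoints(r).round(0).tolist())
    A=np.c_[s[:,:2],np.ones(len(s))]; k=np.linalg.lstsq(A,s[:,2],rcond=None)[0]
    for _ in range(5):
        e=abs(A@k-s[:,2]);k=np.linalg.lstsq(A[e<.004],s[e<.004,2],rcond=None)[0]
    print('plane',k)
E
```

```text
scene red 67 px 386.1 153.7 med [0.4879 0.2864 0.041 ] p5 [0.476 0.273 0.026] p95 [0.492 0.299 0.049]
scene wood 217 px 389.7 171.5 med [0.5391 0.2824 0.0093] p5 [ 0.492  0.266 -0.002] p95 [0.592 0.302 0.02 ]
redtop 29 [0.4829 0.2881 0.0457] [0.47  0.273 0.043] [0.493 0.301 0.05 ]
woodrect ((533.1324462890625, 285.368896484375), (40.546058654785156, 126.55207824707031), 82.0661392211914) [[468.0, 274.0], [593.0, 257.0], [599.0, 297.0], [473.0, 314.0]]
scene yel 311 px 354.1 176.7 med [0.5397 0.1588 0.0127] p5 [0.483 0.12  0.001] p95 [0.578 0.206 0.046]
yelrect [[465.0, 198.0], [564.0, 110.0], [585.0, 134.0], [487.0, 222.0]]
scene screw 6 px 333.0 214.5 med [0.6683 0.0503 0.0246] p5 [0.665 0.047 0.023] p95 [0.671 0.054 0.026]
scene green 95 px 354.3 238.5 med [0.7839 0.0804 0.0598] p5 [0.758 0.07  0.057] p95 [0.827 0.093 0.063]
plate ((788.4579467773438, 80.10078430175781), (199.36477661132812, 200.93496704101562), 59.70503616333008) [[651.0, 45.0], [825.0, -57.0], [925.0, 115.0], [752.0, 217.0]]
plane [ 0.04278015  0.01124991 -0.00657737]
side red 226 px 295.7 295.0 med [0.4726 0.296
[... 297 characters left out ...]
22, 140.6156768798828), 48.634803771972656) [[481.0, 292.0], [586.0, 200.0], [736.0, 370.0], [631.0, 463.0]]
side yel 541 px 312.8 255.2 med [0.5271 0.1674 0.0137] p5 [0.48  0.132 0.003] p95 [0.566 0.209 0.046]
yelrect [[466.0, 201.0], [560.0, 116.0], [580.0, 138.0], [485.0, 223.0]]
side screw 12 px 300.5 205.5 med [0.6655 0.0524 0.0245] p5 [0.661 0.046 0.021] p95 [0.67  0.057 0.027]
side green 85 px 263.5 185.2 med [0.7805 0.0822 0.0595] p5 [0.753 0.071 0.057] p95 [0.826 0.096 0.062]
plate ((785.8043823242188, 83.57521057128906), (199.530029296875, 203.018310546875), 59.5896110534668) [[648.0, 49.0], [823.0, -54.0], [924.0, 118.0], [749.0, 221.0]]
plane [ 0.04387415  0.01055548 -0.00725661]
```

```bash
python3 -m jog '296 378 0 0 0 -24 0.3;296 378 0 0 0 -24 0.3;296 378 0 0 0 -24 0.3;296 378 0 0 0 -24 0.3;296 378 0 0 0 -24 0.3;296 378 0 0 0 -24 0.3;296 378 0 0 0 -24 0.3;296 378 0 0 0 -24 0.3;296 378 0 0 0 -24 0.3;296 378 0 0 0 -24 0.3'; python3 - <<'E'
from h import *
o=get_obs();print(o['qpos'].round(2),o['ee_pos'],o['grip_width'])
E
```

```text
time_s: 1.78
ee_pos: [0.4084, -0.2024, 0.2058]
eef_rot: [-1.571, 0.001, 3.006]
force: [-0.0, -0.4, 0.1]
grip_width: 0.0658
[-0.54  0.09  1.77  0.    1.28  1.17] [ 0.40841171 -0.20241286  0.20575103] 0.06582789285841296
```

```bash
python3 -m jog '60 400 0 0 0 0 0.3;60 400 0 0 0 0 0.3;60 400 0 0 0 0 0.3;60 400 0 0 0 0 0.3;60 400 0 0 0 0 0.3;60 400 0 0 0 0 0.3;60 400 0 0 0 0 0.3;60 400 0 0 0 0 0.3;60 400 0 0 0 0 0.3;60 400 0 0 0 0 0.3'; python3 - <<'E'
from h import *
c=snap('wrist','w1');o=get_obs();print(o['qpos'].round(2),o['ee_pos'],o['grip_width'])
R=cv2.Rodrigues(np.asarray(c['rvec'],float))[0];print((-R.T@np.ravel(c['tvec'])).round(3),R[2].round(2))
E
```

```text
time_s: 2.62
ee_pos: [0.4682, 0.2006, 0.2059]
eef_rot: [-1.571, 0.001, 3.008]
force: [0.3, -0.8, -1.0]
grip_width: 0.0654
[0.34 0.21 1.63 0.   1.3  2.04] [0.46855624 0.20383216 0.20564263] 0.0657290671404767
[0.546 0.191 0.385] [-0.27  0.04 -0.96]
```

View pics/w1.png

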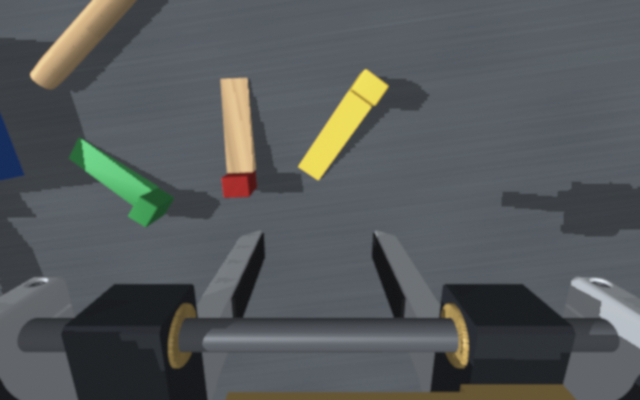

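The wrist view shows the real shim upright (wedge (236,80)–(240,172), red block at (239,186)) between green and yellow. I'll measure it now from this view.

```bash
python3 - <<'E'
from h import *
c=snap('wrist','w2')
hsv=cv2.cvtColor(c['img'],cv2.COLOR_RGB2HSV).astype(int); H,S,V=hsv[...,0],hsv[...,1],hsv[...,2]
U,Vv=np.meshgrid(np.arange(640),np.arange(400)); box=(U>200)&(U<275)&(Vv>65)&(Vv<215)
r=((H<5)|(H>174))&(S>120)&(V>60)&box; w=(H>6)&(H<24)&(S>50)&(S<200)&(V>110)&box
v,u=np.nonzero(r);p=world(c,u,v);print('red',len(u),u.min(),u.max(),v.min(),v.max(),p.min(0).round(3),p.max(0).round(3))
t=p[p[:,2]>np.percentile(p[:,2],95)-.005];print('top',len(t),t.mean(0).round(4));rr=cv2.minAreaRect(t[:,:2].astype(np.float32)*1000);print(rr)
v,u=np.nonzero(w);p=world(c,u,v);rr=cv2.minAreaRect(p[:,:2].astype(np.float32)*1000);print('wood',len(u),rr,cv2.boxPoints(rr).round(0).tolist(),p[:,2].min(),p[:,2].max())
d=p[:,:2];ax=np.polyfit(d[:,0],d[:,1],1);print(np.degrees(np.arctan(ax[0])))
# axis from row midpoints
for y in range(80,172,15):
    us=np.nonzero(w[y])[0]; 
    if len(us): print(y,us.min(),us.max(),world(c,[us.min()+1,us.max()-1],[y,y]).round(4).tolist())
E
```

```text
red 726 225 258 172 196 [0.467 0.194 0.002] [0.547 0.307 0.385]
top 556 [0.4805 0.2911 0.0465]
((502.103515625, 246.8340606689453), (32.74383544921875, 134.21539306640625), 26.28976058959961)
wood 2732 ((539.74462890625, 248.45724487304688), (107.19212341308594, 107.25248718261719), 84.29425048828125) [[481.0, 200.0], [588.0, 190.0], [598.0, 296.0], [492.0, 307.0]] -0.002071362354440627 0.38479016108127345
-4.4377518784124925
80 223 250 [[0.5954, 0.2955, 0.0021], [0.5916, 0.2673, 0.0022]]
95 224 252 [[0.579, 0.2967, 0.006], [0.5756, 0.2686, -0.0001]]
110 225 253 [[0.5626, 0.2983, 0.0086], [0.5589, 0.27, 0.0027]]
125 226 254 [[0.5461, 0.3005, 0.0093], [0.5421, 0.2717, 0.004]]
140 227 255 [[0.5294, 0.3015, 0.0141], [0.525, 0.2734, 0.0061]]
155 228 257 [[0.5126, 0.3027, 0.0181], [0.5068, 0.2752, 0.0015]]
170 229 256 [[0.4953, 0.3049, 0.0189], [0.491, 0.2766, 0.0157]]
```

```bash
python3 -c "
from station import get_obs;print(get_obs()['ee_pos'],get_obs()['eef_rot'])"; python3 -m jog '11 87 0 0 0 2.2 0.3;11 87 0 0 0 2.2 0.3;11 87 -40 0 0 2.2 0.3;11 87 -80 0 0 2.2 0.3;11 87 -110 0 0 2.2 0.3;11 87 -110 0 0 2.2 0.3;11 87 -110 0 0 2.2 0.3'
python3 - <<'E'
from h import *
c=snap('wrist','w3')
E
```

```text
[0.46828476 0.20116411 0.20543784] [-1.57084128e+00  3.29568749e-04  3.01048385e+00]
time_s: 3.3
ee_pos: [0.4791, 0.2875, 0.0954]
eef_rot: [-1.57, -0.001, 3.048]
force: [0.4, 1.3, 0.7]
grip_width: 0.0657
```

View pics/w3.png

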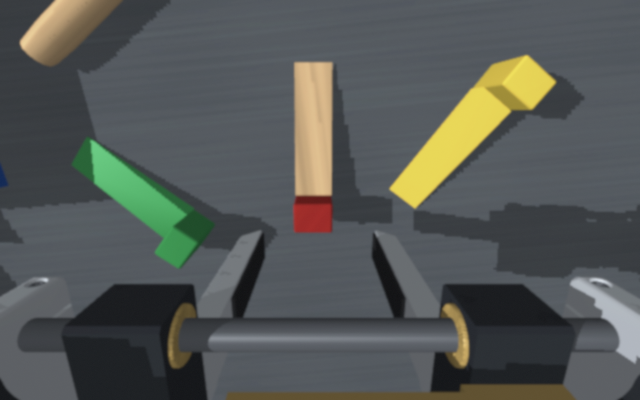

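The shim is straight in view, at column 313 against jaw centre 318, which is the ~3.5 mm in y I still need. Going down and gripping.

```bash
python3 -m jog '0 3.5 -30 0 0 0 0.3;0 3.5 -60 0 0 0 0.3;0 3.5 -75 0 0 0 0.3;0 3.5 -85 0 0 0 0.3;0 3.5 -85 0 0 0 0.3;0 3.5 -85 0 0 0 0.3' && python3 -m jog '0 0 0 0 0 0 0.7;0 0 0 0 0 0 0.9;0 0 0 0 0 0 0.9;0 0 0 0 0 0 0.9;0 0 0 0 0 0 0.9;0 0 0 0 0 0 0.9' 25
```

```text
time_s: 3.85
ee_pos: [0.4811, 0.2918, 0.014]
eef_rot: [-1.573, 0.004, 3.048]
force: [-0.6, 0.1, 0.4]
grip_width: 0.0658
time_s: 4.35
ee_pos: [0.4811, 0.2918, 0.0141]
eef_rot: [-1.573, 0.004, 3.048]
force: [-0.2, -1.6, 4.5]
grip_width: 0.0297
```

```bash
python3 -m jog '0 0 15 0 0 0 0.9;0 0 40 0 0 0 0.9;0 0 80 0 0 0 0.9;10 -40 80 0 0 5 0.9;20 -80 80 0 0 10 0.9;30 -120 80 0 0 15 0.9;35 -160 80 0 0 20 0.9;40 -200 80 0 0 20 0.9;48 -240 80 0 0 20 0.9;48 -276 80 0 0 20 0.9'
python3 -m jog '0 0 0 0 0 0 0.9;0 0 0 0 0 0 0.9;0 0 0 0 0 0 0.9' 
python3 - <<'E'
from h import *
c=snap('side','s3')
a=c['img'][140:310,190:370,::-1]; cv2.imwrite('pics/s3c.png',cv2.resize(a,None,fx=3.5,fy=3.5,interpolation=cv2.INTER_CUBIC))
c=snap('wrist','w4')
E
```

```text
time_s: 5.18
ee_pos: [0.5295, 0.0134, 0.0941]
eef_rot: [-1.573, 0.004, -2.886]
force: [0.4, -0.4, -1.4]
grip_width: 0.0298
time_s: 5.43
ee_pos: [0.5294, 0.0137, 0.094]
eef_rot: [-1.573, 0.003, -2.887]
force: [0.1, 0.5, -2.2]
grip_width: 0.0299
```

View pics/s3c.png

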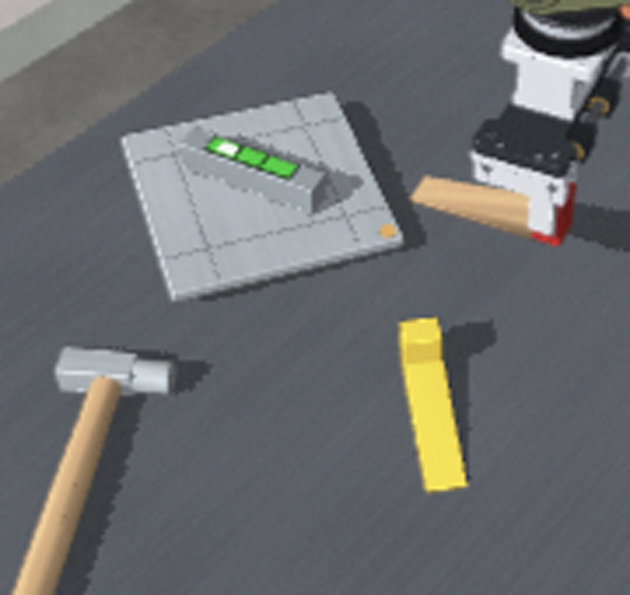

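View pics/w4.png

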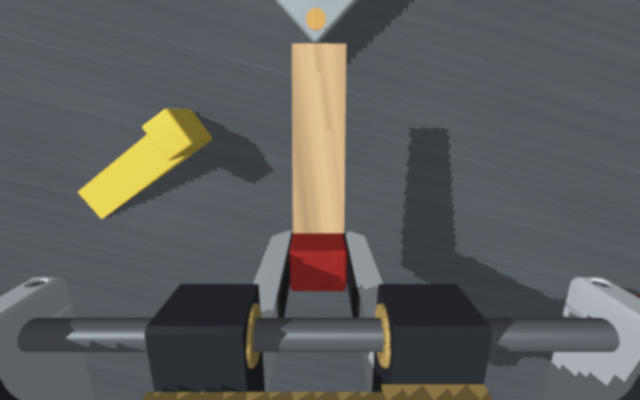

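The wrist view shows the wedge (column 319) in line with the plate's corner and screw (315,18). Now I'll lower it to bench height.

```bash
python3 -m jog '0 2 -30 0 0 0.2 0.9;0 2 -55 0 0 0.2 0.9;0 2 -70 0 0 0.2 0.9;0 2 -76 0 0 0.2 0.9;0 2 -79 0 0 0.2 0.9;0 2 -79 0 0 0.2 0.9;0 2 -79 0 0 0.2 0.9' 
python3 - <<'E'
from h import *
c=snap('wrist','w5')
c=snap('side','s5')
a=c['img'][140:310,190:370,::-1]; cv2.imwrite('pics/s5c.png',cv2.resize(a,None,fx=3.5,fy=3.5,interpolation=cv2.INTER_CUBIC))
print(get_obs()['force'],get_obs()['ee_pos'])
E
```

```text
time_s: 6.12
ee_pos: [0.53, 0.0169, 0.016]
eef_rot: [-1.572, 0.005, -2.881]
force: [0.2, -0.1, -1.8]
grip_width: 0.0301
[ 0.44365824 -0.62342105  0.03141778] [0.53000468 0.01665191 0.01609191]
```

View pics/w5.png

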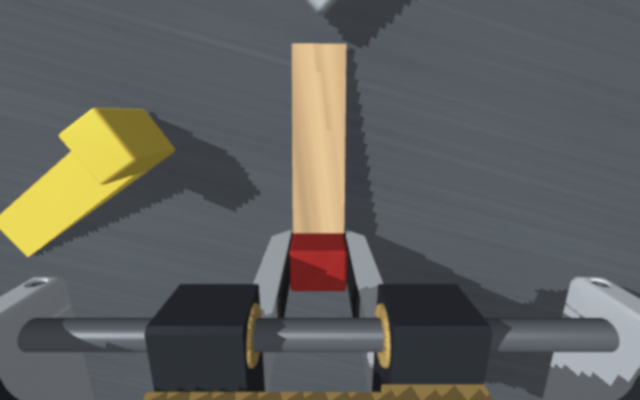

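View pics/s5c.png

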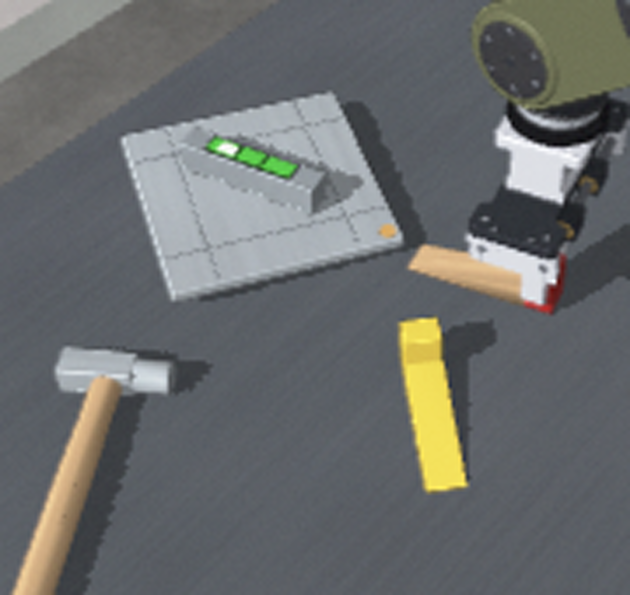

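```bash
python3 -m jog '0 0 -1.5 0 0 0 0.9;0 0 -2 0 0 0 0.9;0 0 -2 0 0 0 0.9;0 0 -2 0 0 0 0.9;0 0 -2 0 0 0 0.9' 
python3 -m jog '8 2 0 0 0 0 0.9;16 4 0 0 0 0 0.9;24 6.2 0 0 0 0 0.9;32 8.3 0 0 0 0 0.9;37.7 9.8 0 0 0 0 0.9;37.7 9.8 0 0 0 0 0.9;37.7 9.8 0 0 0 0 0.9;37.7 9.8 0 0 0 0 0.9' 
python3 - <<'E'
from h import *
c=snap('wrist','w6')
c=snap('side','s6')
a=c['img'][140:310,190:370,::-1]; cv2.imwrite('pics/s6c.png',cv2.resize(a,None,fx=3.5,fy=3.5,interpolation=cv2.INTER_CUBIC))
print(get_obs()['force'],get_obs()['ee_pos'])
E
```

```text
time_s: 6.63
ee_pos: [0.53, 0.0166, 0.0142]
eef_rot: [-1.572, 0.005, -2.881]
force: [0.3, -0.3, -1.2]
grip_width: 0.0295
time_s: 7.3
ee_pos: [0.5677, 0.0264, 0.0142]
eef_rot: [-1.572, 0.006, -2.881]
force: [1.1, -0.4, -0.2]
grip_width: 0.0299
[ 1.05559776  0.09107941 -0.02018545] [0.56751646 0.02639076 0.0141864 ]
```

View pics/w6.png

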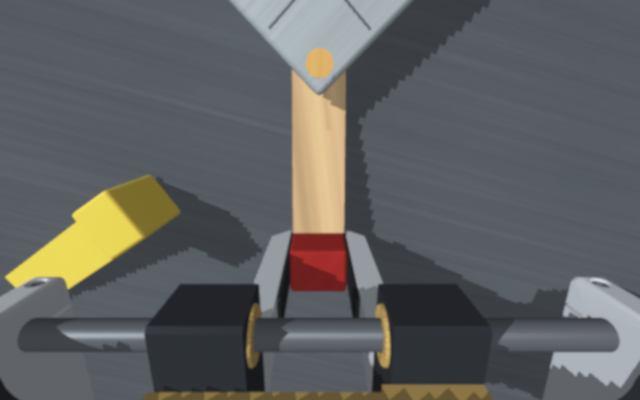

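View pics/s6c.png

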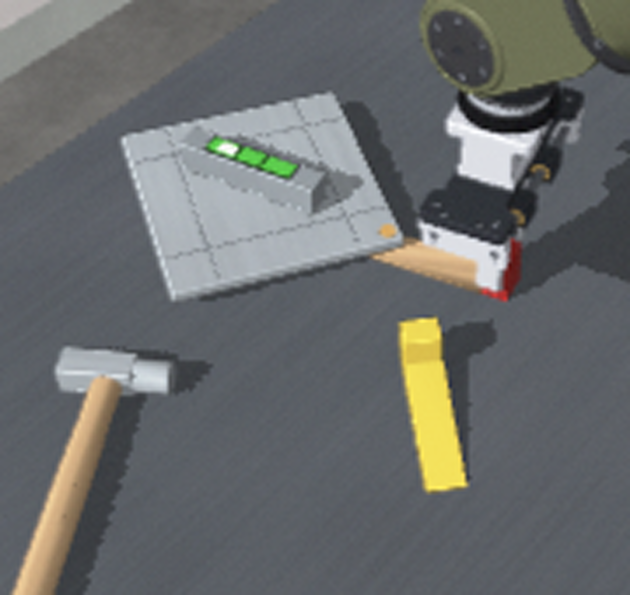

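Wedge tip is under the corner, centred on the screw (319,62), with the plate still low. Before pushing on, I'll set up a bubble readout.

```bash
cat > bub.py <<'E'
from h import *
C=np.array([0.667,0.0515]); ang=np.radians(14.6); u_=np.array([np.cos(ang),np.sin(ang)]); n_=np.array([-u_[1],u_[0]])
def bub(n,h=0.0595,save=None):
    c=camera(n); R=cv2.Rodrigues(np.asarray(c['rvec'],float))[0]; t=np.asarray(c['tvec'],float).ravel()
    s=np.arange(-40,40.01,0.5)/1000; w=np.arange(-12,12.01,0.5)/1000
    S,W=np.meshgrid(s,w)
    X=C+ (0.130+S)[...,None]*u_+W[...,None]*n_
    P=np.c_[X.reshape(-1,2),np.full(S.size,h)]
    q=P@R.T+t; uu=(q[:,0]/q[:,2]*c['fx']+c['cx']).reshape(S.shape).astype(np.float32); vv=(q[:,1]/q[:,2]*c['fy']+c['cy']).reshape(S.shape).astype(np.float32)
    im=cv2.remap(c['img'],uu,vv,cv2.INTER_CUBIC)
    if save: cv2.imwrite(f'pics/{save}.png',cv2.resize(im[:,:,::-1],None,fx=4,fy=4,interpolation=cv2.INTER_CUBIC))
    return s*1000,im
E
python3 - <<'E'
from bub import *
for n in ('scene','side'):
    s,im=bub(n,save='rect_'+n)
a=cv2.imread('pics/rect_scene.png');b=cv2.imread('pics/rect_side.png');cv2.imwrite('pics/rect.png',np.vstack([a,b]))
E
```

```text
(no output)
```

View pics/rect.png

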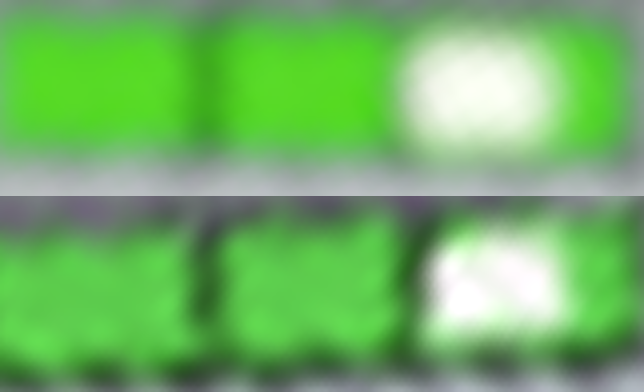

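```bash
cat >> bub.py <<'E'
def read(tag):
    L=[]
    for n in ('scene','side'):
        s,im=bub(n); m=im[16:33].astype(float).mean(0); 
        b=np.clip(m.min(-1)-130,0,None) if n=='side' else np.clip(m.min(-1)-130,0,None)
        b[abs(s)>33]=0
        g=m[:,1]; 
        def dark(lo,hi):
            k=(s>lo)&(s<hi); i=np.argmin(np.where(k,g,999)); return s[i],g[i]
        print(n,'bub',round(float((s*b).sum()/max(b.sum(),1e-6)),2),'sum',b.sum().round(),'near',dark(-19,-9),'far',dark(6,16))
        L.append(cv2.resize(im[:,:,::-1],None,fx=4,fy=4,interpolation=cv2.INTER_CUBIC))
    cv2.imwrite(f'pics/{tag}.png',np.vstack(L))
    o=get_obs(); p=o['ee_pos']; d=p[:2]-C; print('t',o['time_s'],'tip x',((d@u_)*1000+117).round(1),'y',((d@n_)*1000).round(1),'z',p[2].round(4),'F',o['force'].round(1))
E
python3 -c "
from bub import *
read('b0')"
python3 -m jog '2.4 0.6 0 0 0 0 0.9;4.8 1.3 0 0 0 0 0.9;7.3 1.9 0 0 0 0 0.9;9.7 2.5 0 0 0 0 0.9;12.1 3.1 0 0 0 0 0.9;14.5 3.8 0 0 0 0 0.9;14.5 3.8 0 0 0 0 0.9'
python3 -c "
from bub import *
read('b1')"
```

```text
scene bub 19.7 sum 3151.0 near (np.float64(-14.5), np.float64(171.1764705882353)) far (np.float64(9.0), np.float64(197.41176470588235))
side bub 21.84 sum 3262.0 near (np.float64(-14.5), np.float64(109.3529411764706)) far (np.float64(11.0), np.float64(116.11764705882354))
t 7.6 tip x 14.4 y 0.8 z 0.0142 F [0.6 0.1 0.5]
time_s: 8.18
ee_pos: [0.5818, 0.0301, 0.0141]
eef_rot: [-1.573, 0.003, -2.882]
force: [-5.2, -0.8, 4.4]
grip_width: 0.0297
scene bub 17.05 sum 3212.0 near (np.float64(-14.5), np.float64(171.11764705882354)) far (np.float64(6.5), np.float64(214.58823529411765))
side bub 18.89 sum 3158.0 near (np.float64(-14.5), np.float64(117.47058823529412)) far (np.float64(8.0), np.float64(203.41176470588235))
t 8.2833 tip x 29.2 y 0.8 z 0.0142 F [-3.7 -1.6  3.1]
```

Lift began at tip x ≈ 24 mm; the bubble is about +20. Pushing force is only 4–5 N, so I'll go 20 mm further slowly.

```bash
python3 -m jog '1.9 0.5 0 0 0 0 0.9;3.9 1 0 0 0 0 0.9;5.8 1.5 0 0 0 0 0.9;7.7 2 0 0 0 0 0.9;9.7 2.5 0 0 0 0 0.9;11.6 3 0 0 0 0 0.9;13.5 3.5 0 0 0 0 0.9;15.5 4 0 0 0 0 0.9;17.4 4.5 0 0 0 0 0.9;19.3 5 0 0 0 0 0.9'
python3 -c "
from bub import *
read('b2')"
```

```text
time_s: 9.12
ee_pos: [0.6001, 0.0348, 0.0141]
eef_rot: [-1.573, 0.001, -2.881]
force: [-13.7, -3.3, 8.6]
grip_width: 0.0297
scene bub 7.61 sum 3705.0 near (np.float64(-14.5), np.float64(179.88235294117646)) far (np.float64(15.5), np.float64(241.7058823529412))
side bub 9.06 sum 3315.0 near (np.float64(-13.0), np.float64(119.17647058823529)) far (np.float64(13.5), np.float64(239.0))
t 9.2167 tip x 48.8 y 0.7 z 0.0142 F [-6.7 -0.7  5.2]
```

View pics/b2.png

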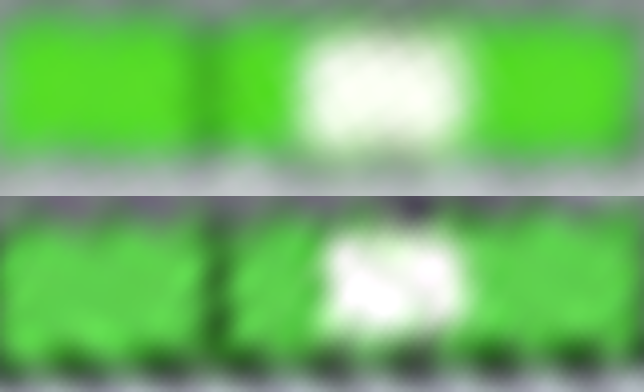

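```bash
python3 -m jog '1.2 0.3 0 0 0 0 0.9;2.4 0.6 0 0 0 0 0.9;3.6 0.9 0 0 0 0 0.9;4.8 1.2 0 0 0 0 0.9;6 1.6 0 0 0 0 0.9;7.2 1.9 0 0 0 0 0.9;8.4 2.2 0 0 0 0 0.9;9.6 2.5 0 0 0 0 0.9;10.8 2.8 0 0 0 0 0.9;12 3.1 0 0 0 0 0.9'
python3 -m jog '0 0 0 0 0 0 0.9;0 0 0 0 0 0 0.9;0 0 0 0 0 0 0.9'
python3 -c "
from bub import *
read('b3')"
```

```text
time_s: 10.05
ee_pos: [0.6118, 0.0378, 0.0141]
eef_rot: [-1.573, -0.001, -2.881]
force: [-12.9, -2.8, 9.3]
grip_width: 0.0298
time_s: 10.3
ee_pos: [0.6119, 0.0378, 0.0142]
eef_rot: [-1.573, -0.001, -2.881]
force: [-2.4, -1.5, 2.1]
grip_width: 0.0298
scene bub 1.81 sum 3461.0 near (np.float64(-13.0), np.float64(181.47058823529412)) far (np.float64(13.0), np.float64(190.58823529411765))
side bub 3.4 sum 3186.0 near (np.float64(-12.0), np.float64(113.6470588235294)) far (np.float64(14.0), np.float64(149.2941176470588))
t 10.4 tip x 60.3 y 0.7 z 0.0142 F [-1.2 -0.7  1.4]
```

View pics/b3.png

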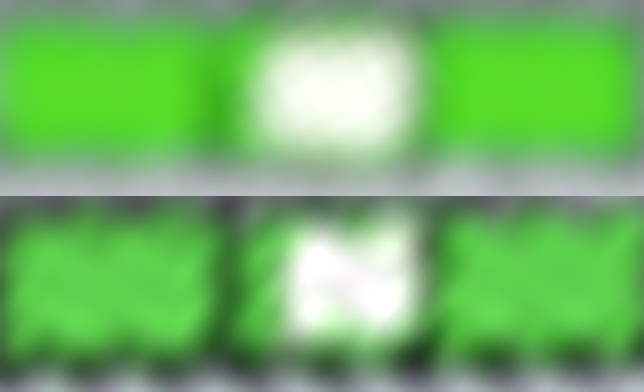

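```bash
python3 -m jog '1 0.2 0 0 0 0 0.9;2 0.5 0 0 0 0 0.9;3 0.8 0 0 0 0 0.9;4 1 0 0 0 0 0.9;4.8 1.2 0 0 0 0 0.9;4.8 1.2 0 0 0 0 0.9;4.8 1.2 0 0 0 0 0.9;4.8 1.2 0 0 0 0 0.9'
python3 -c "
from bub import *
read('b4')
c=snap('wrist','w7')"
```

```text
time_s: 11.07
ee_pos: [0.6158, 0.0389, 0.0141]
eef_rot: [-1.573, -0.003, -2.881]
force: [-9.5, -2.4, 6.4]
grip_width: 0.03
scene bub -0.03 sum 3778.0 near (np.float64(-13.0), np.float64(179.47058823529412)) far (np.float64(12.5), np.float64(185.8235294117647))
side bub 1.52 sum 3322.0 near (np.float64(-11.5), np.float64(120.41176470588235)) far (np.float64(13.5), np.float64(126.11764705882354))
t 11.1667 tip x 64.3 y 0.6 z 0.0141 F [-10.7  -2.1   7.4]
```

View pics/b4.png

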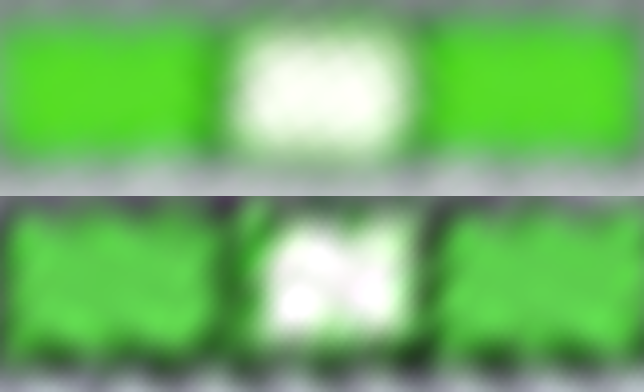

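View pics/w7.png

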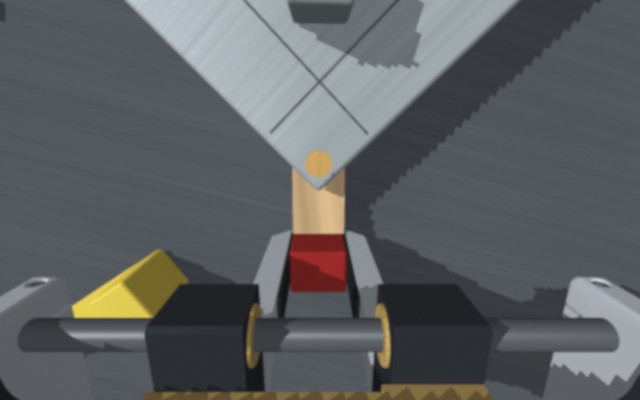

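The bubble is about +0.3 mm, between the lines in both views. Releasing gently.

```bash
python3 -m jog '0 0 0 0 0 0 0.66;0 0 0 0 0 0 0.6;0 0 0 0 0 0 0.5;0 0 0 0 0 0 0.45;0 0 0 0 0 0 0.45;0 0 0 0 0 0 0.45' 5
python3 -c "
from bub import *
read('b5')
c=snap('wrist','w8')"
```

```text
time_s: 11.72
ee_pos: [0.6159, 0.0389, 0.0141]
eef_rot: [-1.573, -0.003, -2.881]
force: [-0.1, 0.1, 0.4]
grip_width: 0.0518
scene bub -0.02 sum 3780.0 near (np.float64(-13.0), np.float64(178.88235294117646)) far (np.float64(12.5), np.float64(186.05882352941177))
side bub 1.53 sum 3328.0 near (np.float64(-11.5), np.float64(120.41176470588235)) far (np.float64(13.5), np.float64(126.6470588235294))
t 11.8167 tip x 64.3 y 0.6 z 0.0141 F [-0.3 -0.6  0. ]
```

View pics/w8.png

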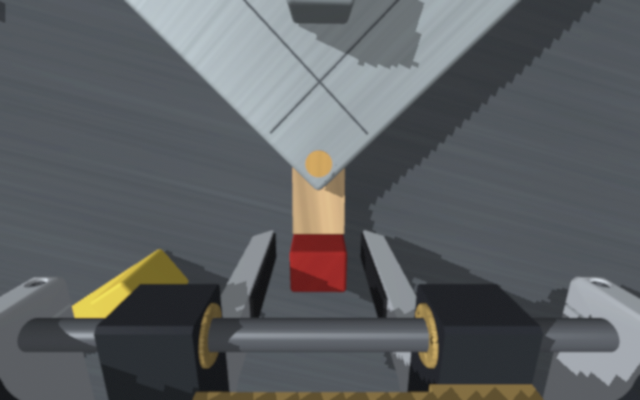

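The fingers stand clear on both sides of the block (red at 290–346, fingers at about 270 and 365), and the bubble has not moved. Retreating straight up.

```bash
python3 -m jog '0 0 5 0 0 0 0.45;0 0 15 0 0 0 0.45;0 0 30 0 0 0 0.45;0 0 50 0 0 0 0.45;0 0 75 0 0 0 0.45;-15 0 100 0 0 0 0.45;-40 0 130 0 0 0 0.45;-60 0 150 0 0 0 0.45;-60 0 150 0 0 0 0.45;-60 0 150 0 0 0 0.45'
python3 -m jog '0 0 0 0 0 0 0.45;0 0 0 0 0 0 0.45;0 0 0 0 0 0 0.45;0 0 0 0 0 0 0.45;0 0 0 0 0 0 0.45;0 0 0 0 0 0 0.45'
python3 -c "
from bub import *
read('b6')
c=snap('side','s8');c2=snap('scene','sc8')
a=c['img'][140:310,190:350,::-1];b=c2['img'][130:300,290:450,::-1]; cv2.imwrite('pics/s8c.png',cv2.resize(np.hstack([a,b]),None,fx=2.5,fy=2.5,interpolation=cv2.INTER_CUBIC))
hsv=cv2.cvtColor(c['img'],cv2.COLOR_RGB2HSV).astype(int);m=((hsv[...,0]<5)|(hsv[...,0]>174))&(hsv[...,1]>150)&(hsv[...,2]>60);m[:,:200]=0;m[:,400:]=0;m[:190]=0
v,u=np.nonzero(m);p=world(c,u,v);t=p[p[:,2]>.04];print(len(u),t.mean(0).round(4),t[:,2].max())
"
```

```text
time_s: 12.7
ee_pos: [0.5562, 0.0389, 0.1661]
eef_rot: [-1.572, 0.0, -2.881]
force: [0.2, 1.0, -0.6]
grip_width: 0.0517
time_s: 13.2
ee_pos: [0.5562, 0.0389, 0.1656]
eef_rot: [-1.572, -0.0, -2.881]
force: [-0.4, 0.8, -0.7]
grip_width: 0.0515
scene bub -0.03 sum 3730.0 near (np.float64(-13.0), np.float64(178.2941176470588)) far (np.float64(12.5), np.float64(184.94117647058823))
side bub 1.52 sum 3335.0 near (np.float64(-11.5), np.float64(122.23529411764706)) far (np.float64(13.5), np.float64(126.47058823529412))
t 13.3 tip x 6.6 y 15.7 z 0.1659 F [ 0.3 -0.7  0.5]
161 [0.6037 0.0501 0.0569] 0.8614143138721527
```

View pics/s8c.png

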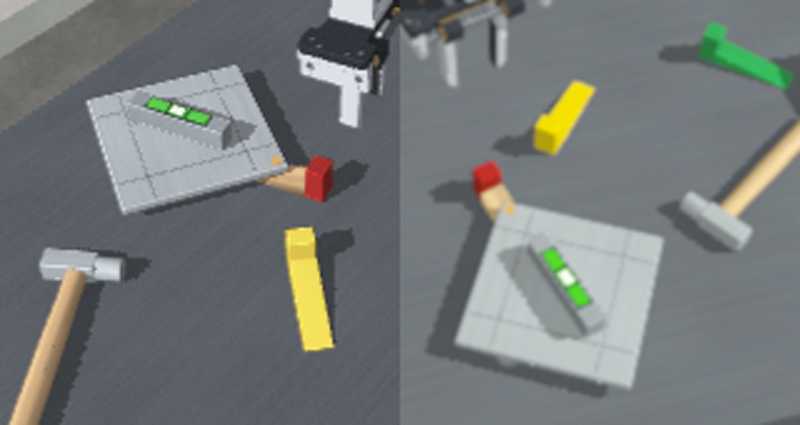

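View pics/b6.png

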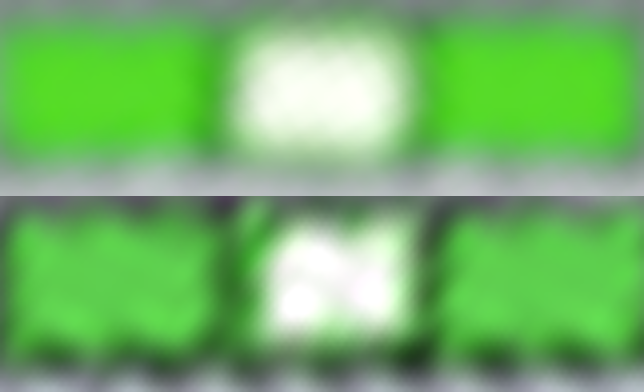

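Both views show the bubble still between the lines (about +0.3 mm). The shim is in place under the corner, the arm is clear and the hammer has not moved. Handing in.

```bash
python3 -c "
from station import hand_in;print(hand_in())"
```

```text
the job is handed in; nothing more can be done
None
```

The plate is level. I picked up the shim by its red block, set it flat with its thin end under the low corner while the plate was still low, and pushed it in slowly until the bubble was centred. I then let go, raised the arm clear and handed in at about 13.4 s.

- **Bubble:** the last readings in the scene and side views put it about +0.2 to +0.5 mm from the middle of the two lines. They did not change when I released the shim or moved away. The absolute offsets of the two views differ by about 1.5 mm (calibration and height), but measured against the black lines they agree.
- **Shim:** the thin end is about 64 mm inwards of the corner and less than 1 mm off the line, worked out from the gripper position at release. It looked flat on the bench in the pictures.
- **Forces:** the highest wrist force I read while pushing was about 16 N. I had no direct reading of the shim–plate contact force.
- **Bystanders:** the hammer and the look-alikes looked unmoved in the final pictures. I did not measure the bowl and cone again, but the arm stayed well above them.
- **Failed check:** my last 3D reading of the red block's top was spoiled by stray depth pixels, so I judged the shim's final pose from the pictures instead.

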